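# Fit a drilled block onto a bent fixture rod, round the bend to its stop

### The arm

A 6-joint arm with a two-finger parallel gripper is mounted at the origin on the work surface. World frame = base frame: x ahead of the robot, y to its left, z up, the work surface at z = 0. Lengths are in mm, angles in rad, forces in N, time in s.
With the tool pointing down it reaches from about 400 to 825 mm from the base axis. Payload 7 kg.
Tool frame: the origin (TCP) lies at the very end of the fingers, on their centre line; the grasp point (between the pads) lies 19 mm behind it; z points along the fingers, y is the direction in which the jaws open and shut (so a half turn about z gives the same grasp; the last joint's range is limited). The gripper opens to 88 mm and grips with 3 to 60 N. Pads are 19 mm wide; open, the fingers measure 130 mm over their backs; the gripper's body (78 mm by 193 mm) begins 47 mm behind the grasp point.
Start: joints at [1.528, 0.359, 0.012, 0, -1.224, -0.288], TCP at [219.248, 638.377, 226.561] pointing down, gripper open.
Joint ranges: [-3.07, 3.07], [-1.43, 2.12], [-1.02, 1.25], [-3.03, 1.67], [-3.05, -0], [-3.03, 3.03]. Speed limits (rad/s): [2.39, 2.39, 3.01, 3.14, 3.14, 3.14].

### API

Orientations are given as a unit quaternion [x, y, z, w].
In Python, from plant import bot gives the robot as it stands. Calls block until the motion is done:
- bot.move_ptp(position, orientation): joint-space move of the TCP to a pose.
- bot.line_to(position, velocity=150, ori=None): straight line of the TCP; ori=None keeps the orientation; velocity is the mean speed in mm/s.
- bot.move_joints(angles): joint-space move.
- bot.move_gripper(opening, force=None): finger opening in mm; force is the grip in N (None keeps the last); returns when the fingers have stopped.
- bot.pause(seconds).
- bot.solve_ik(position, orientation): joint angles nearest the present ones, or None.
- bot.read_state(): the state.
- bot.camera(name): name is "scene" or "top" or "wrist"; returns the picture (420x560x3 uint8, red, green, blue); there is no depth.
- bot.get_calibration(name): a dict with "fx", "fy", "cx", "cy" (pixels), "view" (4x4, takes a point from world to camera coordinates); the wrist camera has in their place "T_tool_cam" (4x4, takes a point from camera to tool coordinates, whose origin is the TCP and whose axes are the flange's). Camera axes: x right, y up, looking along -z (the intrinsics and any distortion apply to the point x, -y, -z); pixel columns grow to the right and rows downward; lengths in mm; the calibration is good to about 2 mm. A picture is of the moment at which its call begins: read the wrist's pose just before it. get_calibration takes no time and is no camera call.
A pose or a line that the arm cannot do raises bot.Unreachable and nothing moves.
- bot.close_job(): hands the job in, once; it reports no verdict.
The state is a dict: "t": time; "joint_pos": joint angles; "qvel": joint speeds; "tau": joint torques, N m; "tcp_pos": TCP position; "eef_rot": TCP orientation; "contact_force": force on the tool from outside, world axes, zero at the start; "moment": the same for the moment, N m; "width": finger opening in mm.
Only numpy, scipy, OpenCV 4.12 (cv2) and the standard library are available. Lean on these libraries where they do the work, as an engineer would, in place of code of your own. Each camera call takes 0.05 s, during which the arm holds its last target. There are 200 camera calls.

### The job

Take the drilled block with the wide foot, thread it onto the free end of the bent rod and slide it along the rod, round the bend, until it sits flush against the stop collar; press it home with about 6 or 7 N, then ease off and let go so it hangs there foot down. Ease it round gently: never force or bind it on the rod or ram the stop, keep the held block's push on the fixture under 10 N, and leave the other things on the table where they are.

Things in the scene. Friction and masses are not known exactly. Their poses are not given: they have to be found in the camera images.
- stand: Fixed fixture stand: aluminium foot plate 100 x 90 x 14 mm, steel column 26 mm thick, clamp head 34 x 36 x 36 mm on top (its screw reaches 154 mm above the table). It holds one end of a bent steel rod. Origin: on the table under the column axis; z up; x is the way the rod leaves the head, within 3 degrees: the rod's swing in the head differs each time and is not read out.
- head (a point): Centre of the clamp head, 130 mm above the table on the column axis; axes as the stand's. The rod is round and 12 mm thick. Meant shape, level with this point: 115 mm straight (inner leg), then a 60 degree bend to the left (seen from above, going outwards) of 80 mm centreline radius, then 75 mm straight (outer leg) to the ball-shaped free end. It is rigid: it does not give.
- rod_tip (a point): The very end of the rod's free end, on its centreline; x points along the outer leg, outwards. The straight outer leg lies 6 to 81 mm behind this point; then the bend begins. Bent by hand, the rod strays from its meant shape: at five evenly spaced points of the bend (start to end) it is off by up to 7 degrees sideways, and by up to 2 up or down at the start and end, so the tip stands up to 6 mm high or low.
- block: The part to fit: a loose aluminium block 24 (its x) x 26 (y) x 72 mm tall, 0.19 to 0.31 kg, standing on a steel foot 24 x 44 x 12 mm (wider along y). A round 15.5 mm hole runs right through along its x; either end may go first. Origin: centre of the underside, z up. Grip it by the two faces 26 mm apart (closing along y), above the foot. On the rod it hangs foot down by itself.
- block_hole (a point): Centre of the block's hole, half-way through it, 42 mm above the block's underside (30 mm below its top); axes as the block's, x along the hole. Mouths chamfered 1.5 mm.
- stop: Stop collar clamped on the inner leg: a dark steel ring 24 mm across, 12 mm long along the rod, somewhere 50 to 72 mm (its middle) from the column axis; holds against more than 50 N. Origin at its middle on the rod's centreline; x points along the inner leg, away from the clamp head towards the bend; z up.
- stop_face (a point): Centre of the stop collar's flat face that looks towards the bend, on the rod's centreline; axes as the collar's. With the block seated flush, the hole's centre lies 12 mm from this point along x (and up to 2 mm below, as the hole is wider than the rod).
- plain_block: Bystander: solid steel block 50 x 25 x 75 mm, no hole; origin under its centre.
- spare_ring: Bystander: steel ring 40 mm across, 14 mm high, lying flat; origin under its centre.
- vee_block: Bystander: aluminium vee block 60 x 50 mm, about 48 mm high; origin under its centre.
- ball_stand: Bystander: white ball 25 mm across on a dark round foot 60 mm across, 68 mm high in all; origin under its centre.
- driver: Bystander: screwdriver lying flat; origin under it.
- spanner: Bystander: open-ended spanner lying on the robot's right; origin under it.
Not all that is in view belongs to the job. What is shaped like the block but yellow is not meant.

How it is judged (in metres and radians):
On the way, in this order (a step that is already met when the one before it is completed fails the run):
1. the block is threaded on the rod's outer leg: its whole length is on the rod, with the hole's centre 20 to 70 mm behind the rod's tip and within 4 mm of the rod's centreline (x of block_hole in the frame of rod_tip between -0.07 and -0.02 m and y of block_hole in the frame of rod_tip between -0.004 and 0.004 m and z of block_hole in the frame of rod_tip between -0.004 and 0.004 m and angle between the x axis of block and the x axis of rod_tip, either way round below 0.25 rad).
2. the block has come round the bend onto the inner leg: the hole's centre is 16 to 36 mm from the stop's face, within 4 mm of the rod's centreline (x of block_hole in the frame of stop_face between 0.016 and 0.036 m and y of block_hole in the frame of stop_face between -0.004 and 0.004 m and z of block_hole in the frame of stop_face between -0.004 and 0.004 m and angle between the x axis of block and the x axis of stop_face, either way round below 0.25 rad).
3. the block is pressed against the stop collar with more than 4 N for 0.2 s, flush (contact force between block and stop above 4 N and x of block_hole in the frame of stop_face below 0.0145 m), for 0.2 s.
At the end, for the whole second after the job is handed in: The block hangs still on the inner leg, flush with the stop collar: the hole's centre is 12 mm from the stop's face, at most 2.5 mm off along the rod and at most 4 mm off its centreline, the hole is in line with the rod within 0.15 rad, and the foot is down within 0.35 rad (x of block_hole in the frame of stop_face between 0.0095 and 0.0145 m and y of block_hole in the frame of stop_face between -0.004 and 0.004 m and z of block_hole in the frame of stop_face between -0.004 and 0.004 m and angle between the x axis of block and the x axis of stop_face, either way round below 0.15 rad and angle between block's own z axis and vertical below 0.35 rad and linear speed of block below 0.01 m/s); the robot touches nothing.
It fails at once if while the fingers touch it, the block pushes on the fixture (rod, stop collar or stand) with more than 10 N (contact force between block and stand above 10 N and contact force between the fingers and block above 2 N).
It fails at once if a bystander is moved by more than 15 mm (distance of any of plain_block, spare_ring, vee_block, ball_stand, driver, spanner from where it was at the start of the episode above 0.015 m).
It also fails if it takes over 72 s, if anything falls off the work surface, if the arm or the gripper's body presses on something with over 40 N, if the wrist force passes 120 N, or if a joint passes its speed limit or range.

## Working session

There is one attempt and no reset: what is moved stays moved. The work goes in short steps, each a Python script; the robot and the scene stay as the last script left them, time stands still between calls to the robot, and variables do not carry over. Pictures are saved under pics/ and viewed, about 8 in all and at most 12, crops included, and the job is handed in when it is done.

```bash
ls; mkdir -p pics; python3 - <<'E'
from plant import bot
import cv2,numpy as np
s=bot.read_state();print({k:np.round(v,3) for k,v in s.items()})
for n in("scene","top"):
    im=bot.camera(n);cv2.imwrite(f"pics/{n}0.png",im[:,:,::-1]);c=bot.get_calibration(n)
    print(n,{k:np.round(v,3).tolist() for k,v in c.items()})
print({k:np.round(v,3).tolist() for k,v in bot.get_calibration("wrist").items()})
E
```

```text
pics
{'t': np.float64(0.0), 'joint_pos': array([ 1.528,  0.359,  0.011, -0.   , -1.224, -0.288]), 'qvel': array([-0.001,  0.001,  0.002, -0.   ,  0.   , -0.   ]), 'tau': array([ 1.0000e-03, -5.8272e+01,  2.9305e+01,  6.9970e+00,  7.0000e-03,
       -0.0000e+00]), 'tcp_pos': array([219.101, 637.938, 225.621]), 'eef_rot': array([ 0.986, -0.165, -0.   ,  0.001]), 'contact_force': array([-0.732,  0.34 ,  0.461]), 'moment': array([ 0.002,  0.025, -0.013]), 'width': np.float64(87.676)}
scene {'fx': 541.662, 'fy': 541.662, 'cx': 284.68, 'cy': 213.191, 'view': [[-0.9, 0.436, 0.015, 486.237], [-0.348, -0.738, 0.578, 124.963], [0.263, 0.515, 0.816, -1351.21], [0.0, 0.0, 0.0, 1.0]]}
top {'fx': 477.811, 'fy': 477.811, 'cx': 279.375, 'cy': 205.157, 'view': [[-0.009, -1.0, 0.0, 2.456], [0.994, -0.009, 0.109, -552.144], [-0.109, 0.001, 0.994, -1289.692], [0.0, 0.0, 0.0, 1.0]]}
{'fx': 343.233, 'fy': 343.233, 'cx': 278.902, 'cy': 208.86, 'T_tool_cam': [[-0.0, 0.953, 0.303, 83.877], [1.0, 0.0, -0.001, 0.203], [-0.001, 0.303, -0.953, -157.852], [0.0, 0.0, 0.0, 1.0]]}
```

View pics/scene0.png

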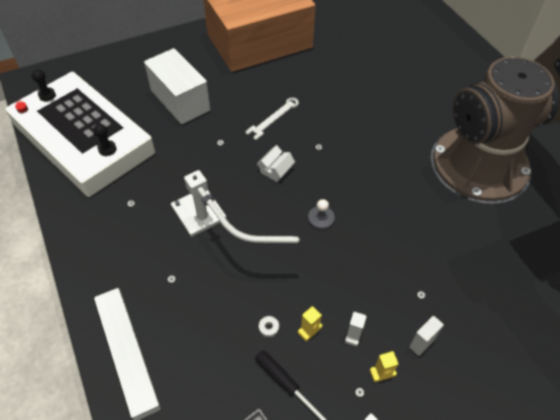

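View pics/top0.png

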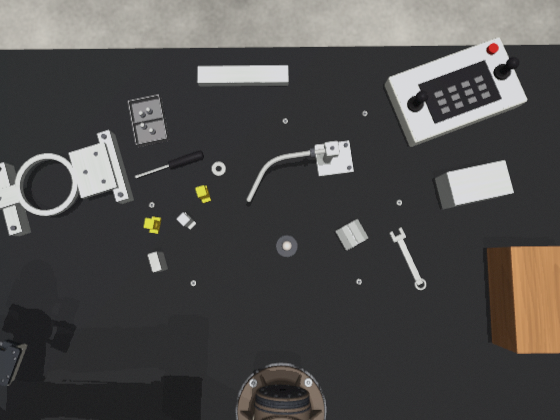

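The scene view shows the stand near (200,200) with its rod tip at (298,240). In the top view the rod runs from the head at (328,152) to the tip at (249,200).

These could be mistaken for the block (top-view pixels):
- **Grey, stepped foot (186,220):** my choice.
- **Yellow decoys:** (203,193) and (152,225).
- **Plain block, solid (157,261):** no hole or foot.

I'll check the choice in a close wrist view.

```bash
cat > h.py <<'E'
from plant import bot
import cv2,numpy as np
from scipy.spatial.transform import Rotation as R
def cal(n,s=None):
    c=bot.get_calibration(n)
    if n=="wrist":
        T=np.eye(4);T[:3,:3]=R.from_quat(s["eef_rot"]).as_matrix();T[:3,3]=s["tcp_pos"]
        T=T@np.array(c["T_tool_cam"])
    else: T=np.linalg.inv(np.array(c["view"]))
    return c,T
def onplane(c,T,uv,z):
    uv=np.atleast_2d(uv).astype(float)
    d=np.c_[(uv[:,0]-c["cx"])/c["fx"],-(uv[:,1]-c["cy"])/c["fy"],-np.ones(len(uv))]@T[:3,:3].T
    return T[:3,3]+d*((z-T[2,3])/d[:,2])[:,None]
def proj(c,T,P):
    p=(np.atleast_2d(P)-T[:3,3])@T[:3,:3]
    return np.c_[c["cx"]+c["fx"]*p[:,0]/-p[:,2],c["cy"]-c["fy"]*p[:,1]/-p[:,2]]
def down(yaw):  # tool down, tool y axis (jaws) at yaw+90deg; tool x at yaw
    return (R.from_euler("z",yaw)*R.from_euler("x",np.pi)).as_quat()
def snap(name):
    s=bot.read_state();im=bot.camera("wrist")
    cv2.imwrite(f"pics/{name}.png",im[:,:,::-1]);np.savez(f"pics/{name}.npz",p=s["tcp_pos"],q=s["eef_rot"]);return s,im
def load(name):
    z=np.load(f"pics/{name}.npz");return cal("wrist",dict(tcp_pos=z["p"],eef_rot=z["q"]))
E
python3 - <<'E'
from h import *
c,T=cal("top")
for n,uv,z in[("block",(186,220),60),("tip",(249,200),130),("bend",(265,168),130),("head",(328,152),130),("plain",(157,261),60),("ball",(287,246),50),("ring",(218,168),10),("y1",(203,193),60)]:print(n,onplane(c,T,uv,z).round(0))
s=bot.read_state();q=s["eef_rot"];print(R.from_quat(q).as_matrix().round(2))
# camera sits +84 in tool x, looks back toward tool axis
b=onplane(c,T,(186,220),60)[0]
bot.move_ptp([b[0]-20,b[1],200],down(0.0)) if bot.solve_ik([b[0]-20,b[1],200],down(0.0)) is not None else print("no")
s,im=snap("w1");print(s["t"],s["tcp_pos"],s["joint_pos"].round(2))
E
```

```text
block [[511. 249.  60.]]
tip [[555.  75. 130.]]
bend [[638.  34. 130.]]
head [[ 678. -129.  130.]]
plain [[402. 325.  60.]]
ball [[439. -22.  50.]]
ring [[662. 170.  10.]]
y1 [[584. 204.  60.]]
[[ 0.95 -0.32 -0.  ]
 [-0.32 -0.95 -0.  ]
 [ 0.    0.   -1.  ]]
1.8333 [490.83707089 250.09383451 200.05088512] [ 0.83  0.17 -0.3  -0.   -1.09  0.74]
```

View pics/w1.png

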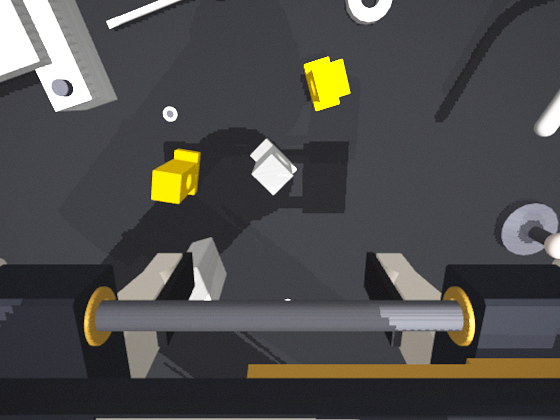

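The wrist view shows the grey block at (275,168), with its foot sticking out to the upper left. The yellow decoys are at (175,180) and (328,83), and part of the plain block shows at (205,270). I'll zoom in on the grey one and segment it.

```bash
python3 - <<'E'
from h import *
im=cv2.imread("pics/w1.png");c,T=load("w1")
cr=im[125:210,235:315];g=cv2.cvtColor(cr,6)
print(np.unique(g//8*8,return_counts=True))
cv2.imwrite("pics/w1c.png",cv2.resize(cr,None,fx=7,fy=7,interpolation=cv2.INTER_CUBIC))
E
```

```text
(array([ 24,  32,  40,  48,  56,  64,  72,  80,  88,  96, 104, 112, 120,
       128, 136, 144, 152, 160, 168, 176, 184, 192, 200, 208, 216, 224,
       232, 240, 248], dtype=uint8), array([   3,  153, 2553,  970,  106, 1092,  354,   14,   17,   21,    7,
          4,    6,   10,   28,   84,  113,   35,   26,   53,   10,   14,
         17,   26,    9,   30,  139,  734,  172]))
```

View pics/w1c.png

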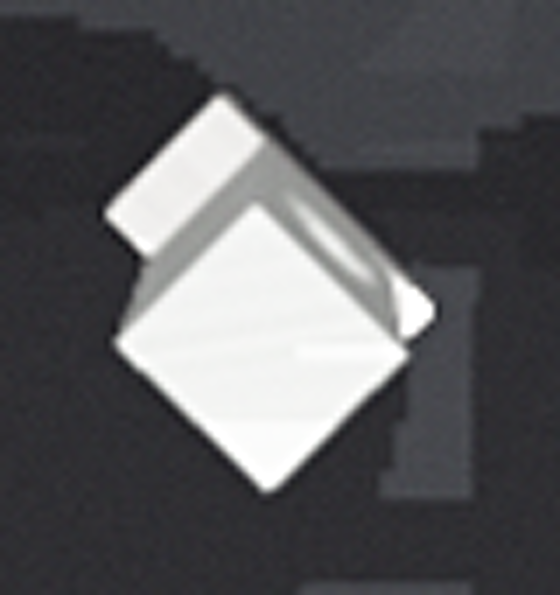

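The crop confirms it: the grey block has a hole in its upper-right face and a foot that is wide towards the upper left and lower right. Before grasping I'll view the rod from several wrist poses, including opposite yaws so that camera offset errors show up.

```bash
python3 - <<'E'
from h import *
c,T=load("w1")
k=np.array([(258,203),(408,353),(268,493),(115,342)])/7-.43+[235,125]
P=onplane(c,T,k,72);print(P.round(1),P.mean(0).round(1))
for i in range(4):
    d=P[(i+1)%4]-P[i];print(np.hypot(*d[:2]).round(1),np.arctan2(d[1],d[0]).round(3))
for n,p,y in[("A",(545,60,225),0),("B",(545,-60,225),0),("D",(650,-130,225),-np.pi/2-0.6+.6),("C",(725,0,225),-np.pi)]:
    try:
        bot.move_ptp(p,down(y));bot.pause(.15);s,im=snap(n);print(n,s["t"],s["tcp_pos"].round(1),s["joint_pos"].round(2))
    except bot.Unreachable as e: print(n,"unreach",e)
W=[cv2.imread(f"pics/{n}.png") for n in "ABCD" if __import__("os").path.exists(f"pics/{n}.png")]
while len(W)<4:W.append(W[0]*0)
W=[cv2.resize(w,(400,300),interpolation=3) for w in W]
cv2.imwrite("pics/rod4.png",np.vstack([np.hstack(W[:2]),np.hstack(W[2:])]))
E
```

```text
[[531.8 255.5  72. ]
 [513.6 237.5  72. ]
 [496.1 254.5  72. ]
 [515.  272.9  72. ]] [514.1 255.1  72. ]
25.6 -2.358
24.5 2.372
26.4 0.772
24.2 -0.803
A 2.8417 [544.9  61.  224.8] [ 0.47  0.15 -0.27 -0.   -1.15  1.1 ]
B 3.5917 [545.2 -59.1 225. ] [ 0.25  0.15 -0.27 -0.   -1.15  1.32]
D 5.075 [ 649.9 -129.6  225.3] [ 0.1   0.34 -0.02 -0.   -1.21 -0.1 ]
C 6.8083 [ 7.249e+02 -3.000e-01  2.251e+02] [ 0.27  0.44  0.14 -0.   -1.26 -1.84]
```

View pics/rod4.png

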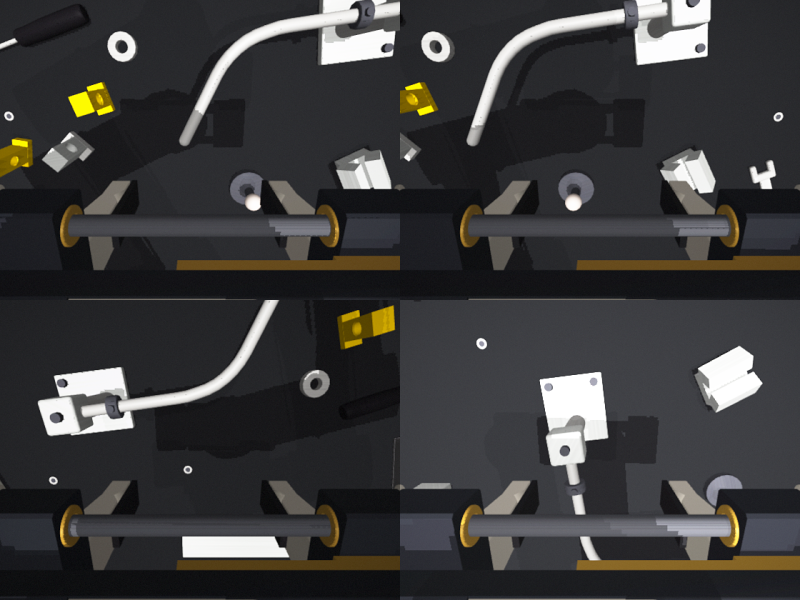

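The four views show the rod clearly. In A the tip is at about (259,199) and the collar at about (507,18) in full pixels. C cuts off the tip, so I'll take one more opposite-yaw view and then extract the centreline from all of them.

```bash
cat > rod.py <<'E'
from h import *
from scipy.interpolate import CubicSpline
def center(n,pts,iters=3):
    g=cv2.GaussianBlur(cv2.cvtColor(cv2.imread(f"pics/{n}.png"),6),(3,3),0).astype(np.float32)
    pts=np.array(pts,float)
    for _ in range(iters):
        L=np.r_[0,np.cumsum(np.hypot(*np.diff(pts,axis=0).T))];sp=CubicSpline(L,pts)
        s=np.arange(0,L[-1],8. if _<iters-1 else 4.);p=sp(s);t=sp(s,1);t/=np.linalg.norm(t,axis=1)[:,None];nn=np.c_[-t[:,1],t[:,0]]
        o=np.arange(-18,18.01,.25);q=p[:,None]+o[None,:,None]*nn[:,None]
        pr=cv2.remap(g,q[...,0].astype(np.float32),q[...,1].astype(np.float32),1)
        out=[]
        for i in range(len(s)):
            on=pr[i]>(pr[i,60:85].mean()+np.percentile(pr[i],8))/2
            c=72
            if not on[c]: continue
            a=c
            while a>0 and on[a-1]:a-=1
            b=c
            while b<len(o)-1 and on[b+1]:b+=1
            if a==0 or b==len(o)-1: continue
            out.append([*(p[i]+nn[i]*(o[a]+o[b])/2),o[b]-o[a]])
        out=np.array(out)
        pts=out[:,:2] if _==iters-1 else out[::3,:2]
    return out
I={"A":[(263,190),(280,157),(311,101),(367,53),(434,32),(490,22)],
"B":[(104,190),(119,140),(154,77),(210,43),(266,31),(306,24)],
"C":[(374,18),(350,56),(308,105),(252,133),(182,146),(172,147)]}
E
python3 - <<'E'
from rod import *
bot.move_ptp((695,40,225),down(-np.pi));bot.pause(.15);s,im=snap("C2");print(s["t"],s["tcp_pos"])
v=[]
for n in "ABC":
    o=center(n,I[n]);c,T=load(n);P=onplane(c,T,o[:,:2],130)
    print(n,len(o),"w",o[::12,2],"\n",P[::8,:2].round(1).tolist())
    im=cv2.imread(f"pics/{n}.png")
    for q in o:cv2.circle(im,tuple(int(round(x)) for x in q[:2]),1,(0,0,255),-1)
    v.append(cv2.resize(im,(400,300),interpolation=3))
v.append(cv2.resize(cv2.imread("pics/C2.png"),(400,300),interpolation=3))
cv2.imwrite("pics/cl.png",np.vstack([np.hstack(v[:2]),np.hstack(v[2:])]))
E
```

```text
7.325 [695.27694322  39.62794444 225.09871198]
A 67 w [14.5  15.25 15.75 16.5  17.5  18.  ] 
 [[561.6, 75.0], [583.5, 64.3], [604.3, 54.1], [624.1, 44.4], [641.2, 32.0], [654.5, 16.1], [662.6, -2.9], [667.5, -23.0], [670.5, -43.6]]
B 67 w [15.5  16.   16.5  17.5  18.   17.75] 
 [[561.2, 75.5], [584.3, 64.3], [606.3, 53.7], [626.9, 43.2], [644.6, 29.4], [657.4, 11.3], [664.9, -9.1], [668.8, -30.2], [671.8, -51.2]]
C 61 w [16.25 15.75 15.5  15.25 15.5  15.25] 
 [[591.5, 59.8], [608.6, 51.5], [626.4, 42.6], [643.3, 30.5], [657.1, 13.4], [665.7, -7.8], [670.3, -30.6], [673.6, -53.8]]
```

View pics/cl.png

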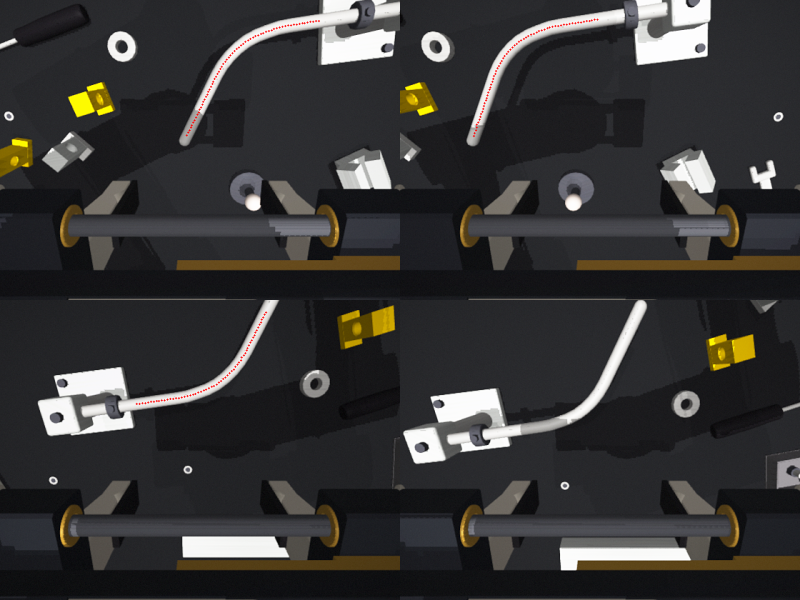

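The centrelines lie on the rod and the views agree to about 1–2 mm. C2's tip is at about (336,10). Next I'll fit one 3D rod (five sideways kinks, two pitch kinks and a camera offset) to all views by least squares, then locate the collar along it.

```bash
cat > fit.py <<'E'
from rod import *
from scipy.optimize import least_squares
from scipy.spatial import cKDTree
I["C2"]=[(332,18),(315,58),(285,112),(244,155),(180,175),(134,183)]
B=80*np.pi/3;LT=115+B+81;S=np.arange(0,LT+.5,1.)
def curve(p):
    hx,hy,th=p[:3];k=p[3:8];e=p[8:10]
    sm=(S[:-1]+S[1:])/2
    h=th+np.clip(sm-115,0,B)/80+sum(k[i]*(sm>115+B*i/4) for i in range(5))
    v=e[0]*(sm>115)+e[1]*(sm>115+B);d=np.diff(S)
    st=np.c_[np.cos(h)*np.cos(v),np.sin(h)*np.cos(v),np.sin(v)]*d[:,None]
    return np.vstack([[hx,hy,130],[hx,hy,130]+np.cumsum(st,0)])
def cam(n,p):
    c,T=load(n);t=np.load(f"pics/{n}.npz")
    M=R.from_quat(t["q"]).as_matrix();T=T.copy()
    T[:3,3]+=M@p[10:13]
    T[:3,:3]=M@R.from_rotvec(p[13:16]).as_matrix()@M.T@T[:3,:3]
    return c,T
def run(obs,tips):
    def res(p):
        C=curve(p);r=[]
        for n in obs:
            c,T=cam(n,p);q=proj(c,T,C);o=obs[n][:,:2]
            d,i=cKDTree(q).query(o);i=np.clip(i,1,len(q)-2);t=q[i+1]-q[i-1];t/=np.linalg.norm(t,axis=1)[:,None]
            w=o-q[i];r.append((t[:,0]*w[:,1]-t[:,1]*w[:,0])*.5)
            if n in tips: r.append(((proj(c,T,C[-1])[0]-tips[n])/2))
        pr=np.r_[np.array(p[3:8])/np.radians(4),np.array(p[8:10])/np.radians(1.2),p[10:13]/1.5,p[13:16]/.005]
        return np.concatenate(r+[pr])
    p0=np.r_[680,-135,np.pi/2+.1,np.zeros(13)]
    return least_squares(res,p0,x_scale=np.r_[5,5,.05,np.ones(7)*.05,1,1,1,.005*np.ones(3)],loss="soft_l1")
E
python3 - <<'E'
from fit import *
obs={n:center(n,I[n]) for n in I}
tips={}
for n in("A","B","C2"):   # tip: half-level crossing along the outward leg
    o=obs[n];g=cv2.GaussianBlur(cv2.cvtColor(cv2.imread(f"pics/{n}.png"),6),(3,3),0).astype(np.float32)
    a=o[:12,:2].mean(0);u=np.linalg.svd(o[:12,:2]-a)[2][0];u*=np.sign(u@(o[0,:2]-a))
    q=a+np.arange(0,60,.25)[:,None]*u;pr=cv2.remap(g,q[:,:1].astype(np.float32),q[:,1:].astype(np.float32),1)[:,0]
    lv=(pr[:40].mean()+pr[-20:].mean())/2;j=np.argmax(pr<lv);tips[n]=q[j];print(n,"tip",q[j].round(1),pr[:40].mean(),pr[-20:].mean())
f=run(obs,tips);p=f.x;np.save("fit.npy",p);C=curve(p)
print("cost",f.cost,"head",p[:3].round(3),"kink deg",np.degrees(p[3:10]).round(1),"cam",p[10:].round(4))
for n in obs:
    c,T=cam(n,p);q=proj(c,T,C);d=cKDTree(q).query(obs[n][:,:2])[0];print(n,"rms px",np.sqrt((d**2).mean()).round(2),"tip err",(q[-1]-tips[n]).round(1) if n in tips else "")
    g=cv2.cvtColor(cv2.imread(f"pics/{n}.png"),6).astype(np.float32);m=(S>35)&(S<100)
    pr=cv2.remap(g,q[m,:1].astype(np.float32),q[m,1:].astype(np.float32),1)[:,0];dk=S[m][pr<130];print("  dark s",dk[[0,-1]] if len(dk) else None,len(dk))
print("tip",C[-1],"out dir",(C[-1]-C[-60])/59)
print(C[::20].round(1).tolist())
sv=f.jac;cov=np.linalg.pinv(sv.T@sv);print("sd pitch deg",np.degrees(np.sqrt(np.diag(cov)[8:10])).round(2))
E
```

```text
A tip [254.7 202.5] 173.80359 45.94751
B tip [ 98.3 203.2] 214.03036 24.40957
C2 tip [ 3.407e+02 -3.000e-01] 248.6478 0.0
cost 1.7057804312511498 head [ 685.005 -137.237    1.716] kink deg [-1.9 -5.   0.8  0.5  1.3  0.1 -0.2] cam [ 0.5579  0.3769  0.4809 -0.0016  0.0012 -0.0015]
A rms px 0.46 tip err [-0.1  0.7]
  dark s [39. 52.] 14
B rms px 0.44 tip err [-0.2 -0.1]
  dark s [44. 55.] 12
C rms px 0.45 tip err 
  dark s [42. 54.] 13
C2 rms px 0.41 tip err [0.1 0.1]
  dark s [40. 53.] 14
tip [551.46539093  79.54211814 130.00605933] out dir [-0.89874296  0.43847092 -0.00208483]
[[685.0, -137.2, 130.0], [682.1, -117.4, 130.0], [679.2, -97.7, 130.0], [676.4, -77.9, 130.0], [673.5, -58.1, 130.0], [670.6, -38.3, 130.0], [667.7, -18.5, 130.0], [662.2, 0.7, 130.1], [653.2, 18.5, 130.1], [640.0, 33.4, 130.1], [623.4, 44.5, 130.2], [605.4, 53.2, 130.1], [587.4, 62.0, 130.1], [569.4, 70.8, 130.0], [551.5, 79.5, 130.0]]
sd pitch deg [0.72 1.08]
```

The fit is good: 0.45 px rms, collar face at s≈53.5 along the fitted curve, tip at about (551.5, 79.5, 130). Now I'll grasp the block at hole height, lift it, tare the force and move to the pre-insert pose.

```bash
python3 - <<'E'
from h import *
q=down(-0.787)
bot.move_ptp([514,254.8,120],q);bot.move_gripper(55,30)
bot.line_to([514,254.8,25],150)
bot.move_gripper(10,30)
s=bot.read_state();print("grip",s["width"],s["tcp_pos"].round(1),s["t"],s["contact_force"].round(1))
z0=s["tcp_pos"][2]
bot.line_to([514,254.8,150],150);bot.pause(.2)
s=bot.read_state();print(s["width"],s["contact_force"].round(2),s["t"])
f=np.load("fit.npy");import fit
C=fit.curve(f);u=(C[-1]-C[-60])/59;u[2]=0;u/=np.linalg.norm(u);yaw=np.arctan2(-u[1],-u[0])
pre=C[-1]+u*32;zt=130-(42-z0)
bot.move_ptp([pre[0],pre[1],150],down(yaw));bot.line_to([pre[0],pre[1],zt],100);bot.pause(.4)
F=np.array([np.r_[bot.read_state()["contact_force"],bot.read_state()["moment"]] for _ in range(3)])
s=bot.read_state();print(yaw,z0,s["tcp_pos"].round(2),s["joint_pos"].round(2),F.round(3),s["t"])
np.savez("tare.npz",F=F.mean(0),z0=z0)
s,im=snap("pre");sc=bot.camera("scene")[:,:,::-1]
a=cv2.resize(im[130:330,180:380,::-1],(400,400),interpolation=3);b=cv2.resize(sc[180:320,200:340],(400,400),interpolation=3)
cv2.imwrite("pics/prec.png",np.hstack([a,b]))
E
```

```text
grip 26.0983212973232 [514.1 254.9  25.4] 11.15 [-1.1 -0.5  3.8]
26.046689031284433 [-0.18 -0.07 -3.72] 12.3333
-0.4538976714416666 25.39529815190137 [522.87  93.62 113.75] [ 0.55  0.23 -0.46  0.   -0.89  0.57] [[ 0.177  0.096 -2.675  0.01   0.046  0.009]
 [ 0.177  0.096 -2.675  0.01   0.046  0.009]
 [ 0.177  0.096 -2.675  0.01   0.046  0.009]] 13.9417
```

View pics/prec.png

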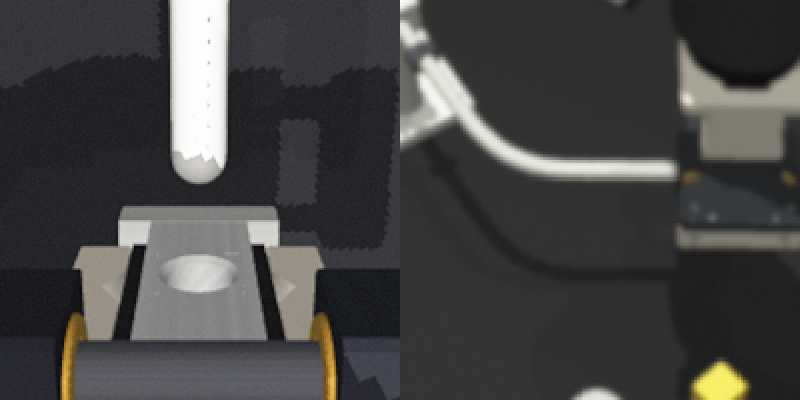

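The hole in the block's near face and the rod tip share the same column (about 199 in the crop), so the sideways line-up is good, and the grip width is 26.0 mm. Next is a force-guided stepping loop along the rod that aborts on force.

```bash
cat > slide.py <<'E'
import fit
from fit import *
p=np.load("fit.npy");C=fit.curve(p);LT=fit.LT
e=(C[-1]-C[-60])/np.linalg.norm(C[-1]-C[-60])
Sx=np.r_[S,LT+np.arange(1,60.)];Cx=np.vstack([C,C[-1]+np.outer(np.arange(1,60.)+LT-S[-1],e)])
cs=CubicSpline(Sx,Cx)
t=np.load("tare.npz");F0=t["F"];DZ=42-t["z0"]
def target(s):
    a,b,m=cs(s-12),cs(s+12),cs(s);h=((a+b)/2+m)/2;d=a-b
    return h,np.arctan2(d[1],d[0])
def go(s_from,s_to,ds,v,off,gain=(.12,.12),fstop=5.,amax=4.,log=3,db=.8,dyaw=0.,gy=0.):
    """off=[lateral(left of travel), up] mm; returns s, off"""
    s=s_from;i=0;off=np.array(off,float);n=max(1,int(np.ceil(abs(s_to-s_from)/ds)))
    for s in np.linspace(s_from,s_to,n+1)[1:]:
        h,y=target(s);y+=dyaw;l=np.array([-np.sin(y),np.cos(y),0]);a=np.array([np.cos(y),np.sin(y),0])
        P=h+l*off[0]+[0,0,off[1]-DZ];bot.line_to(P.tolist(),v,down(y))
        st=bot.read_state();f=st["contact_force"]-F0[:3];m=st["moment"]-F0[3:]
        fa,fl,fz=f@a,f@l,f[2];mz=m[2]
        if i%log==0 or abs(fa)>amax or np.hypot(fl,fz)>fstop:
            d=st["tcp_pos"]-P;print(f"s{s:.1f} t{st['t']:.1f} ax{fa:.1f} lat{fl:.1f} z{fz:.1f} mz{mz:.2f} off{off.round(2)} dyaw{dyaw:.3f} err a{d@a:.1f} l{d@l:.1f} z{d[2]:.1f}")
        i+=1
        if abs(fa)>amax or np.hypot(fl,fz)>fstop: print("STOP");break
        for j,(g,x) in enumerate(zip(gain,(fl,fz))):
            if abs(x)>db: off[j]+=np.clip(g*(x-np.sign(x)*db),-.4,.4)
        if abs(mz)>.03: dyaw+=np.clip(gy*mz,-.02,.02)
    return s,off,dyaw
E
python3 - <<'E'
from slide import *
r=go(LT+32,LT-10,2.5,30,[0,0],log=1);print(LT,r)
E
```

```text
s309.3 t14.3 ax-0.1 lat-0.5 z0.2 mz0.03 off[0. 0.] dyaw0.000 err a0.2 l0.0 z-0.0
s306.8 t14.5 ax0.8 lat-0.4 z-0.5 mz-0.05 off[0. 0.] dyaw0.000 err a0.1 l-0.0 z-0.1
s304.4 t14.8 ax-0.6 lat0.3 z0.1 mz0.02 off[0. 0.] dyaw0.000 err a0.1 l0.0 z-0.0
s301.9 t15.0 ax0.2 lat-0.6 z-0.6 mz-0.01 off[0. 0.] dyaw0.000 err a0.1 l-0.0 z-0.0
s299.4 t15.3 ax-0.4 lat-0.1 z-0.2 mz-0.02 off[0. 0.] dyaw0.000 err a0.1 l0.0 z-0.0
s297.0 t15.5 ax-0.0 lat0.8 z-0.2 mz-0.03 off[0. 0.] dyaw0.000 err a0.1 l0.0 z-0.0
s294.5 t15.8 ax0.8 lat-0.9 z0.1 mz-0.01 off[0. 0.] dyaw0.000 err a0.1 l0.0 z-0.0
s292.0 t16.0 ax-0.3 lat-1.6 z-0.7 mz0.04 off[-0.01  0.  ] dyaw0.000 err a0.1 l0.0 z-0.0
s289.5 t16.3 ax-0.9 lat-0.2 z-1.5 mz-0.02 off[-0.11  0.  ] dyaw0.000 err a0.1 l-0.0 z-0.0
s287.1 t16.5 ax-0.2 lat-0.5 z-0.9 mz-0.03 off[-0.11 -0.09] dyaw0.000 err a0.1 l0.0 z-0.0
s284.6 t16.8 ax0.2 lat-0.0 z-0.5 mz-0.02 off[-0.11 -0.1 ] dyaw0.000 err a0.1 l-0.0 z-0.1
s282.1 t17.0 ax0.2 lat0.1 z-0.1 mz-0.05 off[-0.11 -0.1 ] dyaw0.000 err a0.1 l0.0 z-0.0
s279.7 t17.3 ax0.1 lat-0.6 z-0.1 mz0.03 off[-0.11 -0.1 ] dyaw0.000 err a0.2 l0.0 z-0.0
s277.2 t17.5 ax0.2 lat0.3 z-0.2 mz0.03 off[-0.11 -0.1 ] dyaw0.000 err a0.2 l0.0 z-0.0
s274.7 t17.8 ax0.0 lat-0.6 z-1.7 mz-0.02 off[-0.11 -0.1 ] dyaw0.000 err a0.2 l0.0 z-0.0
s272.2 t18.0 ax-0.3 lat0.1 z0.1 mz0.02 off[-0.11 -0.21] dyaw0.000 err a0.2 l0.0 z-0.0
s269.8 t18.3 ax0.1 lat0.0 z-1.1 mz0.00 off[-0.11 -0.21] dyaw0.000 err a0.2 l0.1 z0.0
279.77580409572784 (np.float64(269.77580409572784), array([-0.11232368, -0.2371634 ]), np.float64(0.0))
```

```bash
python3 - <<'E'
from slide import *
r=go(LT-10,185,2.5,25,[-.11,-.24],log=2,gain=(.15,.15));np.savez("st.npz",s=r[0],off=r[1]);print(r)
E
```

```text
s267.3 t18.5 ax0.5 lat-0.5 z-1.4 mz0.03 off[-0.11 -0.24] dyaw0.000 err a0.2 l0.0 z0.0
s262.3 t19.0 ax0.3 lat-0.6 z-0.9 mz-0.02 off[-0.11 -0.32] dyaw0.000 err a0.2 l0.0 z-0.0
s257.3 t19.5 ax1.5 lat-0.6 z-0.7 mz-0.01 off[-0.11 -0.36] dyaw0.000 err a0.2 l0.0 z-0.0
s252.3 t20.0 ax-0.6 lat0.5 z-0.6 mz-0.06 off[-0.11 -0.36] dyaw0.000 err a0.2 l0.0 z0.0
s247.3 t20.5 ax0.2 lat-1.1 z-1.0 mz-0.00 off[-0.11 -0.36] dyaw0.000 err a0.1 l0.0 z-0.0
s242.3 t21.0 ax0.6 lat-0.0 z-1.6 mz0.01 off[-0.2  -0.43] dyaw0.000 err a0.2 l0.0 z-0.0
s237.4 t21.5 ax-0.5 lat-0.3 z0.6 mz0.01 off[-0.2  -0.55] dyaw0.000 err a0.1 l-0.0 z-0.0
s232.4 t22.0 ax-0.1 lat0.1 z-0.1 mz-0.02 off[-0.2  -0.55] dyaw0.000 err a0.1 l0.0 z-0.0
s227.4 t22.5 ax0.3 lat0.1 z-0.1 mz-0.01 off[-0.2  -0.55] dyaw0.000 err a0.1 l0.0 z-0.0
s222.4 t23.0 ax-0.5 lat-1.0 z0.4 mz-0.06 off[-0.2  -0.55] dyaw0.000 err a0.1 l0.0 z-0.0
s217.4 t23.5 ax-0.7 lat-1.0 z0.1 mz-0.00 off[-0.22 -0.55] dyaw0.000 err a0.1 l-0.0 z-0.0
s212.4 t24.0 ax-0.4 lat-0.5 z0.1 mz-0.05 off[-0.26 -0.55] dyaw0.000 err a0.2 l-0.0 z-0.0
s207.4 t24.5 ax-0.4 lat0.2 z0.4 mz-0.03 off[-0.26 -0.55] dyaw0.000 err a0.1 l-0.0 z-0.0
s202.5 t25.0 ax0.2 lat-0.4 z-0.6 mz0.02 off[-0.26 -0.55] dyaw0.000 err a0.1 l0.0 z-0.0
s197.5 t25.5 ax-0.8 lat-0.4 z0.1 mz0.01 off[-0.26 -0.55] dyaw0.000 err a0.1 l0.0 z-0.0
s192.5 t26.0 ax0.1 lat-0.4 z0.1 mz0.04 off[-0.26 -0.55] dyaw0.000 err a0.1 l-0.0 z-0.0
s187.5 t26.5 ax0.8 lat0.3 z-1.3 mz-0.02 off[-0.26 -0.55] dyaw0.000 err a-0.1 l-0.0 z-0.1
(np.float64(185.0), array([-0.25749692, -0.61699109]), np.float64(0.0))
```

Essentially no contact so far. I'll carry on round the bend and stop about 24 mm short of the collar face.

```bash
python3 - <<'E'
from slide import *
r=go(185,88,2.4,20,[-.26,-.6],log=2,gain=(.15,.15));np.savez("st.npz",s=r[0],off=r[1]);print(r)
E
```

```text
s182.6 t27.1 ax-0.1 lat0.5 z-1.1 mz-0.04 off[-0.26 -0.6 ] dyaw0.000 err a-0.1 l-0.1 z-0.1
s177.9 t27.6 ax0.1 lat0.7 z-0.3 mz0.02 off[-0.26 -0.64] dyaw0.000 err a-0.0 l-0.0 z-0.0
s173.2 t28.1 ax0.0 lat0.0 z0.9 mz0.04 off[-0.26 -0.64] dyaw0.000 err a-0.0 l-0.0 z-0.0
s168.4 t28.7 ax-0.3 lat0.6 z0.1 mz0.04 off[-0.28 -0.63] dyaw0.000 err a-0.0 l-0.0 z-0.0
s163.7 t29.2 ax-0.1 lat-0.8 z0.1 mz-0.03 off[-0.28 -0.63] dyaw0.000 err a-0.0 l0.0 z-0.0
s159.0 t29.7 ax0.2 lat-0.8 z-1.1 mz-0.02 off[-0.28 -0.63] dyaw0.000 err a-0.0 l-0.0 z-0.0
s154.2 t30.3 ax0.5 lat-0.3 z0.6 mz-0.05 off[-0.28 -0.68] dyaw0.000 err a-0.0 l-0.0 z-0.0
s149.5 t30.8 ax0.1 lat0.2 z-0.2 mz-0.08 off[-0.28 -0.68] dyaw0.000 err a-0.0 l0.0 z-0.0
s144.8 t31.3 ax-1.2 lat-0.4 z-0.3 mz-0.01 off[-0.28 -0.68] dyaw0.000 err a0.1 l-0.0 z-0.0
s140.0 t31.9 ax-0.3 lat-0.8 z-0.7 mz-0.01 off[-0.28 -0.68] dyaw0.000 err a0.1 l-0.0 z-0.0
s135.3 t32.4 ax-0.3 lat-0.5 z0.2 mz0.02 off[-0.28 -0.68] dyaw0.000 err a0.1 l-0.0 z0.0
s130.6 t32.9 ax-0.2 lat0.5 z0.2 mz-0.02 off[-0.3  -0.68] dyaw0.000 err a0.1 l-0.0 z-0.0
s125.9 t33.5 ax0.8 lat-0.8 z-0.8 mz0.02 off[-0.3  -0.68] dyaw0.000 err a0.1 l-0.0 z0.0
s121.1 t34.0 ax0.5 lat0.5 z-0.2 mz-0.03 off[-0.3  -0.68] dyaw0.000 err a0.1 l-0.0 z-0.0
s116.4 t34.5 ax0.4 lat-0.1 z-0.2 mz0.03 off[-0.3  -0.68] dyaw0.000 err a0.1 l-0.0 z-0.0
s111.7 t35.1 ax-0.3 lat0.2 z-0.8 mz-0.04 off[-0.3 -0.7] dyaw0.000 err a0.1 l-0.0 z-0.0
s106.9 t35.6 ax-0.3 lat-1.4 z0.6 mz-0.01 off[-0.3 -0.7] dyaw0.000 err a0.1 l-0.0 z-0.0
s102.2 t36.1 ax-0.1 lat-0.3 z0.4 mz-0.03 off[-0.39 -0.7 ] dyaw0.000 err a0.1 l-0.0 z0.0
s97.5 t36.7 ax-0.3 lat-0.7 z-0.6 mz0.01 off[-0.39 -0.7 ] dyaw0.000 err a0.1 l-0.0 z-0.0
s92.7 t37.2 ax0.6 lat-0.9 z-1.0 mz-0.03 off[-0.39 -0.7 ] dyaw0.000 err a0.1 l0.0 z0.0
s88.0 t37.7 ax0.2 lat0.4 z-0.3 mz0.01 off[-0.42 -0.72] dyaw0.000 err a0.2 l-0.0 z-0.0
(np.float64(88.0), array([-0.41965954, -0.72490516]), np.float64(0.0))
```

```bash
python3 - <<'E'
from slide import *
off=[-.42,-.72]
s,off,_=go(88,70,2.,20,off,log=4,gain=(.15,.15),amax=3)
h,y=target(s);a=np.array([np.cos(y),np.sin(y),0]);l=np.array([-np.sin(y),np.cos(y),0]);P0=h+l*off[0]+[0,0,off[1]-DZ]
def rd(n=3):
    r=[]
    for _ in range(n): bot.pause(.03);r.append(bot.read_state()["contact_force"]-F0[:3])
    return np.mean(r,0)
x=0;f=0
while x<10:
    x+=.35 if f>-1.5 else .1
    bot.line_to((P0+a*x).tolist(),10);F=rd();f=F@a
    if f<-1.5 or abs(F@l)>3: print(round(x,2),"ax",f.round(2),"lat",(F@l).round(2),"z",F[2].round(2),bot.read_state()["t"])
    if f<-5.8 or abs(F@l)>5: break
if f<-4:
    G=rd(8);print("hold",G@a,G@l,G[2],"face s",s-x-12)
s=bot.read_state();print(s["t"],s["tcp_pos"],x);np.savez("press.npz",P0=P0,a=a,x=x,y=y)
E
```

```text
s86.0 t38.0 ax0.7 lat-0.7 z0.5 mz-0.05 off[-0.42 -0.72] dyaw0.000 err a0.1 l-0.0 z-0.0
s78.0 t39.0 ax1.2 lat-0.9 z-0.9 mz-0.02 off[-0.42 -0.88] dyaw0.000 err a0.2 l-0.0 z-0.0
s70.0 t40.0 ax-0.3 lat-0.2 z-1.5 mz0.01 off[-0.44 -0.94] dyaw0.000 err a0.1 l-0.0 z-0.0
3.15 ax -1.66 lat -0.22 z 0.37 43.125
3.25 ax -3.51 lat -0.76 z 0.62 43.475
3.35 ax -4.64 lat -1.06 z 1.09 43.825
3.45 ax -5.51 lat -1.19 z 1.22 44.175
3.55 ax -5.91 lat -1.37 z 1.62 44.525
hold -5.747634322345372 -1.134517761824934 0.969799474777645 face s 54.45
44.7917 [674.9118109  -70.99370751 112.34227452] 3.5500000000000007
```

```bash
python3 - <<'E'
from slide import *
z=np.load("press.npz");P0,a,x,y=z["P0"],z["a"],float(z["x"]),float(z["y"]);l=np.array([-np.sin(y),np.cos(y),0])
def rd(n=4):
    r=[]
    for _ in range(n): bot.pause(.03);r.append(bot.read_state()["contact_force"]-F0[:3])
    return np.mean(r,0)
x+=.08;bot.line_to((P0+a*x).tolist(),10);F=rd(14);print("press",F@a,F@l,F[2])
while x>3.0:
    x-=.1;bot.line_to((P0+a*x).tolist(),10);F=rd();print(round(x,2),(F@a).round(2))
    if F@a>-1.2:break
d=0
while d<1.6 and F[2]<2:
    d+=.2;bot.line_to((P0+a*x-[0,0,d]).tolist(),10);F=rd();print("down",round(d,1),(F@a).round(2),(F@l).round(2),F[2].round(2))
bot.move_gripper(48);s=bot.read_state();print(s["width"],s["contact_force"],s["t"])
Q=P0+a*x-[0,0,d];bot.line_to((Q+[0,0,70]).tolist(),80)
bot.line_to((Q-a*70+[0,0,110]).tolist(),150);bot.pause(.5)
s,im=snap("end");print(s["t"])
c,T=fit.cam("end",p) if 0 else load("end")
print(proj(c,T,[cs(54.45),cs(66),cs(78.5)]).round(0).tolist())
sc=bot.camera("scene")[:,:,::-1]
cv2.imwrite("pics/endc.png",np.hstack([cv2.resize(im[:,:,::-1],(480,360)),cv2.resize(sc[150:270,150:255],(315,360),interpolation=3)]))
E
```

```text
press -6.386781198987116 -1.220766273786973 1.4041647081179853
3.53 -5.79
3.43 -5.51
3.33 -5.51
3.23 -5.0
3.13 -5.25
3.03 -4.59
2.93 -3.73
down 0.2 -4.02 -0.87 1.74
down 0.4 -3.74 -0.1 1.8
down 0.6 -3.71 0.26 1.56
down 0.8 -3.18 0.59 1.94
down 1.0 -3.06 -0.31 3.37
47.375653011877375 [ 0.3382929  -0.72993731  0.33726727] 50.7333
52.9417
[[280.0, 101.0], [280.0, 119.0], [280.0, 137.0]]
```

View pics/endc.png

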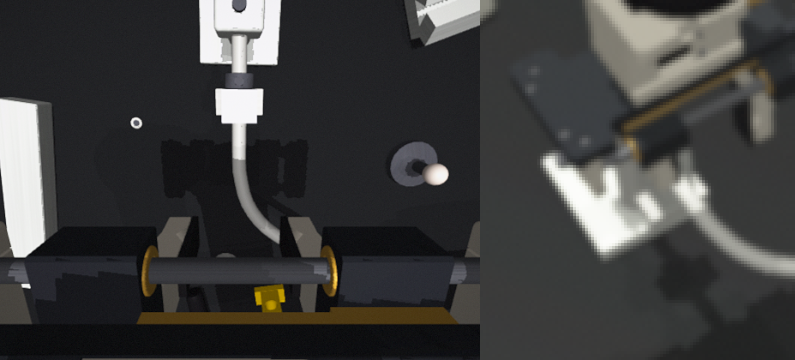

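The block hangs foot down at about (240,105), right against the dark collar at (240,80). I'll check the gap closely, and the stillness with a second frame.

```bash
python3 - <<'E'
from h import *
a=cv2.imread("pics/end.png");s,im=snap("end2");b=im[:,:,::-1]
print(s["t"],"frame diff max/mean",cv2.absdiff(a,b.copy())[60:160,230:330].max(),cv2.absdiff(a,b.copy())[60:160,230:330].mean())
print("column profile",cv2.cvtColor(b.copy(),6)[78:112,270:290].mean(1).round(0))
cv2.imwrite("pics/endz.png",cv2.resize(b[60:160,220:340],(720,600),interpolation=2))
E
```

```text
53.0417 frame diff max/mean 74 2.8142
column profile [188. 188. 188. 189. 189. 193. 146.  91.  92.  94.  92.  92.  92.  93.
  95.  95.  95.  94.  93.  93.  90.  87.  90.  87.  72.  68. 238. 250.
 247. 246. 246. 246. 246. 246.]
```

View pics/endz.png

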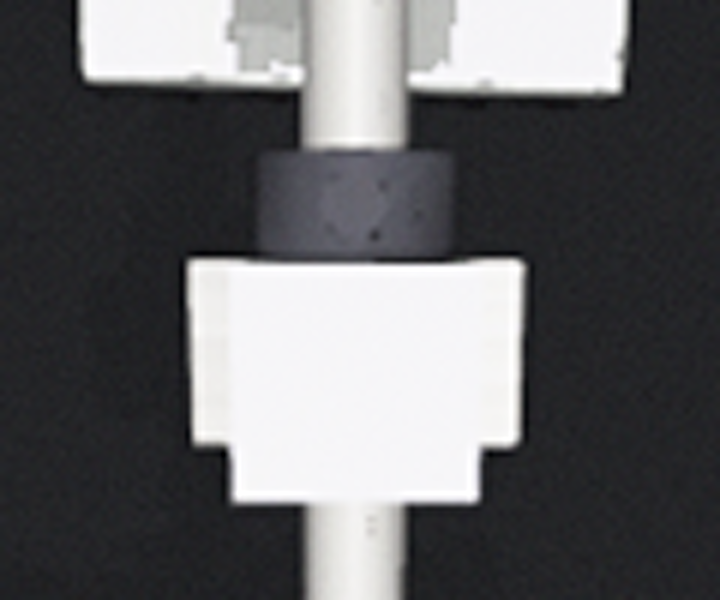

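```bash
python3 - <<'E'
from h import *
bot.pause(1.0);s,im=snap("end3");g=[cv2.cvtColor(cv2.imread(f"pics/{n}.png"),6) for n in("end","end2","end3")]
for x in g:
    m=cv2.moments((x[104:143,245:312]>150).astype(np.uint8),True);print((m["m10"]/m["m00"]).round(2) if 0 else round(m["m10"]/m["m00"],2),round(m["m01"]/m["m00"],2),m["m00"])
print(s["t"],s["contact_force"].round(2));bot.close_job()
E
```

```text
33.75 18.05 2037.0
33.88 18.02 2028.0
33.94 18.02 2025.0
54.0917 [0.13 0.24 0.49]
the job is handed in; nothing more can be done
```

The drilled block is on the rod, round the bend and flush against the stop collar, hanging foot down. I handed the job in at about 54 s of the 72 s allowed.

- **Locating:** I fitted the rod's 3D centreline from four wrist views, with a fit error of about 0.45 px. I gripped the block at hole height with 30 N; the fingers closed to 26 mm.
- **Sliding:** Side and axial forces stayed within about 2 N the whole way, so there was no sign of binding.
- **Pressing:** The block met the collar about 1 mm from where the images put it. It was held at 5.7 N, then 6.4 N, below the 10 N limit.
- **Easing off:** This went less cleanly than planned. Friction kept about 3 N of axial push on the block when I opened the fingers, although I had aimed for about 1 N. The block did not visibly move.
- **Last checks:**
  - A close wrist view shows no gap between block and collar.
  - Three frames over about 1 s agree to within 0.2 px, so the block is still.
  - Forces on the tool read about zero and the gripper is clear of the block.
  - I did not measure the bystanders again at the end, but the arm felt no stray contact.

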